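# Clamp a crate batten with the inner of two concentric knobs

## Robot

A 7-joint arm with a two-finger parallel gripper is mounted at the origin on the work surface. World frame = base frame: x ahead of the robot, y to its left, z up, the work surface at z = 0. Lengths are in m, angles in degrees, forces in N, time in s.
With the tool pointing down it reaches from about 0.425 to 0.875 m from the base axis. Payload 4.7 kg.
Tool frame: the origin (TCP) lies midway between the tips of the shut fingers; the grasp point (between the pads) lies 19 mm behind it; z points along the fingers, y is the line along which they close (so a half turn about z gives the same grasp; the last joint's range is limited). The gripper opens to 87 mm and grips with 3 to 60 N. Pads are 19 mm wide; open, the fingers measure 117 mm over their backs; the gripper's body (75 mm by 190 mm) begins 51 mm behind the grasp point.
Start: joints at [-72.588, 18.392, -4.016, 83.108, 1.295, 78.541, -3.26], TCP at [0.186, 0.623, 0.223] pointing down, gripper open.
Joint ranges: [-163.93, 163.93], [-17.29, 119.83], [-79.2, 71.16], [3.27, 140.29], [-89.18, 269.18], [5.43, 117.66], [-154.24, 154.24]. Speed limits (degrees/s): [147.25, 147.25, 180, 180, 180, 180, 180].

## Interface

Orientations are given as [roll, pitch, yaw] about the fixed x, y, z axes, in that order (R = Rz(yaw) Ry(pitch) Rx(roll)).
In Python, from cell import env, viewer, boxes_of, masks_of gives the robot as it stands. The module is installed in compiled form; this text tells all that it offers.
- The arm moves only by the tool apply_moves, never from a script. Its argument "moves" is a list of rows, each a list of 7 numbers: the shift along the tool's x, y, z scaled (see below), then the turn, a rotation vector about the tool's x, y, z scaled (see below), then the opening, from 0 (shut) to 1 (fully open). A call has 1 to 20 rows; each row is the pose to reach, as a shift and turn from the pose commanded when the call began, along the tool's axes at that moment; what a row does not reach only later rows make up. The controller multiplies each number of a shift by 0.2 m and each number of a turn by 1.5 rad. A row lasts 1/10 s, in which the tool goes at most 50 mm and 8.59 degrees, less where a joint would pass 70% of its speed; a pose out of reach is approached as far as the arm can. A call with a number of a shift or a turn outside -1 to 1 is refused whole. A call with a gripper value outside its range is refused whole. The fingers move at their own pace and stop on an object; "grip_force" is the grip in N (left out, the last holds). Time passes only in rows, so rows that repeat a pose let the fingers close. It gives the time, the measured TCP pose, the force, the opening and the grip force at its end, in the units of the state.
- env.get_obs(): the state, without advancing time (a new reading comes with each control period).
- viewer.read_camera(name): name is "scene" or "top"; returns the picture (400x640x3 uint8, red, green, blue); there is no depth.
- viewer.get_calibration(name): a dict with "fov_y" (degrees; the focal length in pixels is half the picture's height over the tangent of half this angle, whatever the lens; pixels are square), "cx", "cy" (the principal point, pixels), "position" and "orientation" of the camera in the world. Camera axes: x right, y up, looking along -z (the intrinsics and any distortion apply to the point x, -y, -z); pixel columns grow to the right and rows downward; lengths in m; the calibration is good to about 2 mm. A picture is of the moment at which its call begins. get_calibration takes no time and is no camera call.
- env.sign_off(): hands the job in; it is judged then, once.
Trained networks look in the newest picture that a camera, given by its name, has taken for a name from the list of things; names that differ only in an ending like _2 or _b are one class to them, and where a whole thing is asked for, a point or a joint stands for the part that bears it (a point fixed in the world has none). Each returns a list of dicts, best first, with "conf" (0 to 1); they miss things now and then, are a little off and sometimes report something else, mostly with a low value. They report only what shows in the picture. A call takes as long as a camera call. They do not tell look-alikes from the thing itself.
- boxes_of(camera, target): "location" ([column, row] in pixels, amid what is visible of it).
- masks_of(camera, target): "pixels" (400x640 bool, what is visible of it) and "location" ([column, row] in pixels, amid what is visible of it).
The state is a dict: "time_s": time; "qpos": joint angles; "joint_velocities": joint speeds; "effort": joint torques, N m; "tool_pos": TCP position; "tool_rot": TCP orientation; "force": force on the tool from outside, world axes, zero at the start; "wrist_torque": the same for the moment, N m; "grip_width": finger opening in m; "grasp_force": force on a finger pad.
Only numpy, scipy, OpenCV 4.12 (cv2) and the standard library are available. Lean on these libraries where they do the work, as an engineer would, in place of code of your own. Each camera call takes 0.05 s, during which the arm holds its last target. There are 200 camera calls.

## Task

Lay the long batten flat in the metal channel of the clamping jig, between the end stop and the pusher. Then tighten the small inner knob on the sloping console clockwise, regripping as needed, until the pusher holds the batten firmly against the stop, without crushing it. The large outer ring around the knob is already set: do not turn it; do not push the pusher by hand, and leave everything else on the bench where it is.

Things in the scene. Friction and masses are not known exactly. Their poses are not given: they have to be found in the camera images.
- batten: The long pine batten to clamp: a plain block 160 x 40 x 30 mm (x, y, z), about 0.06 to 0.13 kg, loose on the bench, 30 mm high as it lies. Origin at the centre of its underside; x along its length. Either end may face the stop.
- offcut: Short pine offcut of the same section, 115 x 40 x 30 mm (x, y, z), a bystander lying near the batten (they may have swapped places). Origin at the centre of its underside.
- jig: The clamping jig, fixed to the bench. Origin on the bench top, z up. Plywood base 300 x 340 x 16 mm (its middle 50 mm along +x). A shallow aluminium channel runs along y at x = -55 mm; behind it, at x = +70 to +195 mm and up to 130 mm high, a sloping console with the concentric knobs. A bearing block 62 mm high closes the channel's +y end.
- seat (a point): Middle of the channel's floor, 26 mm above the bench; axes as the jig's (channel along y). The channel is 48 mm wide between two side lips, each 10 mm wide and 6 mm above the floor, so the lying batten stands 24 mm proud of them. Laid here, the batten's x axis is along the jig's y and its underside is on the floor.
- stop_face (a point): Centre of the end stop's working face, 15 mm above the channel floor; the stop is a steel block 44 mm wide, its top 36 mm above the floor, at the channel's -y end, its face towards +y of the jig. The outer ring moves it 1 mm per rad. Axes as the jig's.
- pusher_face (a point): Centre of the pusher's working face, 15 mm above the channel floor; a steel nose as wide and high as the stop, on stiff springs (10 N per mm) before the driven block, at the +y end, its face towards -y of the jig. The inner knob drives it, 8 mm per rad, towards the stop. At the start the faces are 173 to 183 mm apart. Axes as the jig's.
- knob_axis (a point): Point on the common axis of ring and knob, level with the ring's outer face. Fixed; z is the knob axis, out of the console, leaning 35 degrees from vertical to the robot's side (-x of the jig). From here the round fluted inner knob (42 mm diameter) stands 34 mm out along z; the outer ring (78 mm diameter, 17 mm thick) lies just below: fingers must stay above this point.
- knob (a joint): Angle of the inner knob, rad; grows clockwise seen from outside (tightening). Starts at 0 to 1, needs about 1.7 to 3.1 rad more to clamp. Steady friction 0.15 N m; once the batten is pressed on the stop the torque rises by 0.008 N m per newton of clamping force, the force by about 7 N per 0.1 rad; about 15 N is firm. Self-holding to about 18 N when let go.
- ring (a joint): Angle of the outer ring, rad, clockwise positive; starts between -0.6 and 0.6. Turns easily (0.05 N m): a rubbing finger moves it. To be left as it is.
- ring_mark (a point): White mark on the outer ring's face, 35 mm from the axis; turns with the ring.
- pusher: The steel pusher: driven block, springs and nose; origin at the foot of its working face, on the channel floor.
- stop: The steel end stop block; origin at the foot of its working face, on the channel floor.
- hammer: Hammer lying on the bench, 265 mm long, head 105 mm; bystander.
- glue: White glue bottle, 64 mm diameter, 180 mm high, standing; bystander.
- tape_measure: Tape measure, 75 x 70 mm, lying flat, 40 mm high; bystander.
- sanding_block: Cork sanding block, 90 x 50 x 30 mm, lying on the jig's base between channel and console; bystander.
- screw_tray: Open steel tray, 100 x 140 x 45 mm; bystander.
- stain_can: Steel can, 100 mm diameter, 130 mm high; bystander.
Not all that is in view belongs to the job. Leave any orange look-alike of the batten alone.

How it is judged:
By the outcome, as a careful person would: the job done as asked, in the order asked, and still so for the second after the job is handed in, with the robot touching nothing.
It also fails if it takes over 72 s, if anything falls off the work surface, if the arm or the gripper's body presses on something with over 40 N, if the wrist force passes 120 N, or if a joint passes its speed limit or range.

## Working session

There is one attempt and no reset: what is moved stays moved. The work goes in short steps, Python scripts to look and compute and a tool call to move; the robot and the scene stay as the last step left them, time stands still between calls to the robot, and variables do not carry over. Pictures are saved under pics/ and viewed, at most 10 in all, crops included, and the job is handed in when it is done.

Besides the shell and the picture viewer there is one more tool, called as name([rows], argument=value, ...), one row to a line, values as JSON. apply_moves: Moves the arm, as the interface text tells. Shifts and turns lie within -1 to 1; 1 stands for 0.2 m of shift or 1.5 rad of turn. Its arguments: {"type":"object","properties":{"moves":{"type":"array","items":{"type":"array","items":{"type":"number","minimum":-1,"maximum":1}}},"grip_force":{"type":"number"}},"required":["moves"]}

```bash
mkdir -p pics; ls; cat > h.py <<'E'
import numpy as np, cv2
from cell import env, viewer, boxes_of, masks_of
from scipy.spatial.transform import Rotation as R
E
python3 - <<'E'
from h import *
for c in("scene","top"):
    im=viewer.read_camera(c); cv2.imwrite(f"pics/{c}0.png",im[:,:,::-1]); print(c,viewer.get_calibration(c))
    for t in("batten","offcut","jig","knob","ring_mark","ring","pusher","stop","sanding_block"):
        try: print(t,[(np.round(b["location"]).tolist(),round(b["conf"],2)) for b in boxes_of(c,t)][:4])
        except Exception as e: print(t,e)
print(env.get_obs())
E
```

```text
pics
scene {'fov_y': 56.2999844521866, 'cx': 320.2128161736625, 'cy': 199.57553141605058, 'position': array([ 1.23049159, -0.16007106,  1.04011992]), 'orientation': array([ 3.83061759e+01, -2.83059023e-02,  7.95962692e+01])}
batten [([403.0, 158.0], 0.94), ([356.0, 170.0], 0.89), ([418.0, 194.0], 0.74), ([260.0, 211.0], 0.51)]
offcut [([383.0, 205.0], 0.95)]
jig [([293.0, 244.0], 0.57), ([261.0, 214.0], 0.46)]
knob []
ring_mark [([290.0, 252.0], 0.81)]
ring [([287.0, 252.0], 0.78)]
pusher [([467.0, 258.0], 0.71), ([288.0, 251.0], 0.26)]
stop [([263.0, 215.0], 0.5)]
sanding_block [([249.0, 238.0], 0.7)]
top {'fov_y': 55.454702916998066, 'cx': 322.39079080788457, 'cy': 201.21134179534602, 'position': array([ 0.43875674, -0.03252387,  1.47952596]), 'orientation': array([  2.39494736,   1.05948713, -90.99694741])}
batten [([236.0, 210.0], 0.98), ([284.0, 252.0], 0.98), ([232.0, 262.0], 0.94)]
offcut [([272.0, 206.0], 0.87), ([357.0, 177.0], 0.53)]
jig [([354.0, 179.0], 0.71)]
knob [([363.0, 162.0], 0.58)]
ring_mark [([364.0, 152.0], 0.47)]
ring [([358.0, 151.0], 0.74), ([356.0, 178.0], 0
[... 190 characters left out ...]
1.0, 'qpos': array([-72.58847406,  18.39317747,  -4.01527978,  83.10669832,
         1.29672062,  78.54161462,  -3.25886969]), 'joint_velocities': array([-0.01608843,  0.1156644 ,  0.02871624,  0.05309115, -0.03767153,
       -0.02323072, -0.08799223]), 'effort': array([-6.43151725e-05, -4.91118729e+01, -4.02865671e-01, -3.12782693e+01,
       -6.36310782e-02,  3.40621860e-02, -6.43787274e-06]), 'tool_pos': array([0.18579099, 0.62290613, 0.22257969]), 'tool_rot': array([1.79996266e+02, 4.65084791e-03, 1.63397945e+02]), 'force': array([-0.37627339,  0.22036563, -0.7310125 ]), 'wrist_torque': array([ 0.00883257,  0.01449597, -0.00678744]), 'grasp_force': 0.0, 'grip_width': 0.08702939588847579}
```

View pics/scene0.png

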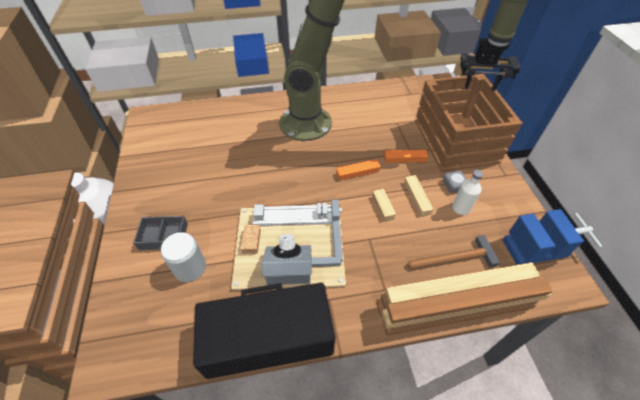

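View pics/top0.png

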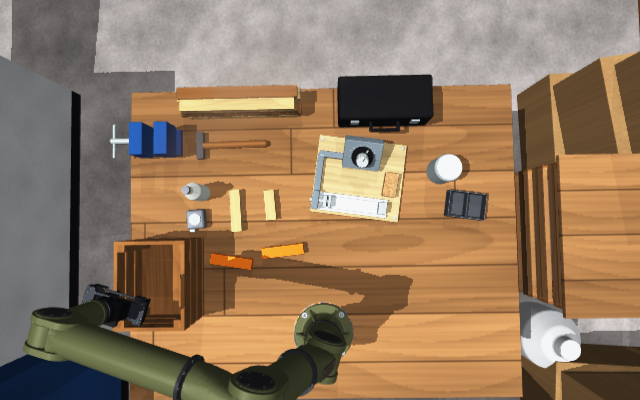

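```bash
python3 - <<'E'
from h import *
a=cv2.imread("pics/top0.png"); b=cv2.imread("pics/scene0.png")
A=cv2.resize(a[128:228,300:415],None,fx=5,fy=5,interpolation=cv2.INTER_CUBIC)
B=cv2.resize(b[190:295,222:356],None,fx=5,fy=5,interpolation=cv2.INTER_CUBIC)
cv2.imwrite("pics/topc.png",A);cv2.imwrite("pics/scenec.png",B)
E
```

```text
(no output)
```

View pics/topc.png

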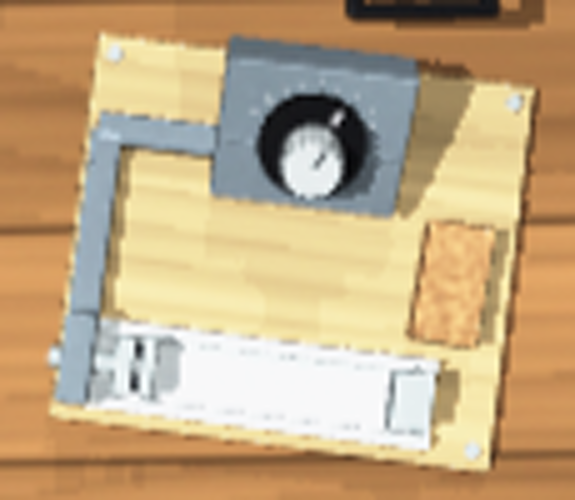

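View pics/scenec.png

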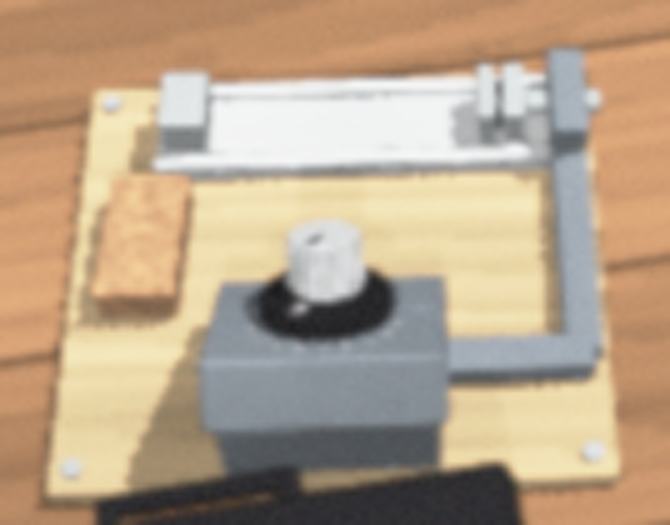

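```bash
cat >> h.py <<'E'
def cal(n):
    c=viewer.get_calibration(n); return c,R.from_euler("xyz",c["orientation"],degrees=True)
def proj(n,P,k=0):
    c,r=cal(n); p=r.inv().apply(np.atleast_2d(P)-c["position"]); u=p[:,:2]/-p[:,2:]; u[:,1]*=-1
    u=u*(1+k*(u**2).sum(1,keepdims=True)); f=200/np.tan(np.radians(c["fov_y"]/2)); return u*f+[c["cx"],c["cy"]]
def ray(n,px):
    c,r=cal(n); f=200/np.tan(np.radians(c["fov_y"]/2)); x=(np.array(px)-[c["cx"],c["cy"]])/f
    return c["position"],r.apply([x[0],-x[1],-1])
def onz(n,px,z):
    p,d=ray(n,px); return p+d*(z-p[2])/d[2]
def tri(a,b):
    (p,d),(q,e)=ray("top",a),ray("scene",b); s=np.linalg.lstsq(np.c_[d,-e],q-p,rcond=None)[0]
    A,B=p+s[0]*d,q+s[1]*e; return (A+B)/2,np.linalg.norm(A-B)
ft=lambda x,y:(np.array([x,y])+.5)/5-.5+[300,128]
fs=lambda x,y:(np.array([x,y])+.5)/5-.5+[222,190]
E
python3 - <<'E'
from h import *
from scipy.optimize import least_squares as LS
M=[[.2,.17],[.2,-.17],[-.1,-.17],[-.1,.17]]
T=np.array([ft(100,35),ft(537,88),ft(490,470),ft(50,415)])
S=np.array([fs(617,482),fs(47,500),fs(97,90)])
def pts(v,m,z): return np.c_[R.from_euler("z",v[2]).apply(np.c_[m,np.zeros(len(m))])[:,:2]+v[:2],np.full(len(m),z)]
for nk in(0,2):
    def res(v):
        k=v[3:5] if nk else (0,0)
        return np.r_[(proj("top",pts(v,M,.016),k[0])-T).ravel(),(proj("scene",pts(v,[M[0],M[1],M[2]],.016),k[1])-S).ravel()]
    s=LS(res,[.6,-.1,-.1]+[0]*nk); print(s.x,np.degrees(s.x[2]),np.round(s.fun,2))
v=s.x if 0 else LS(lambda v:np.r_[(proj("top",pts(v,M,.016))-T).ravel(),(proj("scene",pts(v,M[:3],.016))-S).ravel()],[.6,-.1,-.1]).x
inj=lambda P:R.from_euler("z",-v[2]).apply(np.array(P)-[v[0],v[1],0])
K,e=tri(ft(313,160),fs(325,240)); print("knobtop",K,e,inj(K))
for n,p in(("stop",ft(391.5,399)),("nose",ft(152,369))): print(n,inj(onz("top",p,.062)))
for n,p in(("stop",fs(208,94)),("nose",fs(478,85))): print(n,"sc",inj(onz("scene",p,.062)))
for cam in("top","scene"):
  viewer.read_camera(cam)
  for t in("batten","offcut"):
    for m in masks_of(cam,t)[:4]:
        px=m["pixels"]; c,(w,h),a=cv2.minAreaRect(np.argwhere(px)[:,::-1].astype(np.float32))
        ys,xs=np.nonzero(px)
        P=onz(cam,(xs.mean(),ys.mean()),.03 if cam=="top" else .025)
        bx=cv2.boxPoints((c,(w,h),a)); Q=[onz(cam,b,.03)[:2] for b in bx]
        e=sorted([(np.linalg.norm(Q[i]-Q[i-1]),np.degrees(np.arctan2(*(Q[i]-Q[i-1])[::-1]))) for i in range(4)])
        print(cam,t,round(m["conf"],2),np.round(c),px.sum(),P.round(4),np.round(e[-1],3),np.round(e[0],3))
E
```

```text
[ 0.54163116 -0.13756639 -0.14591141] -8.36010771998746 [-0.47 -1.27 -0.52 -1.03 -0.49 -0.22 -0.49 -0.57  0.31 -1.24 -1.15 -1.04
 -1.18 -0.4 ]
[ 0.54181658 -0.13782081 -0.14580601 -0.04437641 -0.00857666] -8.354069180620025 [-0.41 -1.22 -0.73 -0.9  -0.55 -0.31 -0.42 -0.62  0.23 -1.22 -1.14 -1.05
 -1.23 -0.34]
knobtop [ 0.6417008  -0.15142057  0.12848193] 0.0031324528178826748 [0.1010206  0.00084258 0.12848193]
stop [-0.0581506  -0.08505024  0.062     ]
nose [-0.05868956  0.09433752  0.062     ]
stop sc [-0.05711731 -0.08189627  0.062     ]
nose sc [-0.05827563  0.09498366  0.062     ]
top batten 0.83 [231. 261.] 494 [0.2787 0.3454 0.03  ] [  0.164 -98.936] [4.40000e-02 1.71232e+02]
top batten 0.8 [236. 211.] 475 [0.4685 0.3247 0.03  ] [0.158 2.872] [4.5000e-02 9.2292e+01]
top batten 0.6 [283. 251.] 449 [0.3139 0.1483 0.03  ] [  0.16  -84.047] [ 4.1000e-02 -1.7393e+02]
top offcut 0.62 [270. 205.] 350 [0.4903 0.1952 0.03  ] [0.115 2.747] [4.6000e-02 9.2365e+01]
scene batten 0.76 [406. 156.] 483 [0.29  0.344 0.025] [ 0.162 79.625] [5.90000e-02 1.63464e+02]
scene batten 0.69 [419. 195.] 525 [0.4871 0.3262 0.025 ] [0.176 2.434] [ 5.0000e-02 -7.0505e+01]
scene batten 0.61 [358. 169.] 530 [0.3271 0.1486 0.025 ] [ 0.166 95.565] [6.20000e-02 1.76896e+02]
scene offcut 0.71 [384. 205.] 427 [0.5033 0.196  0.025 ] [0.132 5.125] [ 5.1000e-02 -7.0687e+01]
scene offcut 0.48 [419. 195.] 573 [0.4842 0.3271 0.025 ] [0.182 1.631] [ 5.1000e-02 -7.1329e+01]
```

```bash
cat >> h.py <<'E'
def go(p,rpy):
    "scaled shift/turn from the measured pose to target"
    o=env.get_obs(); r=R.from_euler("xyz",o["tool_rot"],degrees=True); g=R.from_euler("xyz",rpy,degrees=True)
    s=r.inv().apply(np.array(p)-o["tool_pos"])/.2; t=(r.inv()*g).as_rotvec()/1.5
    print("t",round(o["time_s"],2),"shift",s.round(3),"turn",t.round(3),"F",o["force"].round(1),"M",o["wrist_torque"].round(2),"q7",o["qpos"].round(0))
E
python3 - <<'E'
from h import *
print("glue",onz("top",(188,191),.0),onz("top",(197,191),.09),onz("scene",(464,212),0),onz("scene",(466,195),.09))
go([.471,.325,.223],[180,0,182.9])
E
```

```text
glue [0.55077742 0.52020509 0.        ] [0.54334026 0.45322411 0.09      ] [0.56584854 0.46774992 0.        ] [0.5595771  0.44853846 0.09      ]
t 1.3 shift [-1.792 -1.02  -0.002] turn [ 0.     0.    -0.227] F [ 0.  -0.2 -0.8] M [ 0.05 -0.03 -0.02] q7 [-73.  18.  -4.  83.   1.  79.  -3.]
```

apply_moves([
  [-0.25, -0.15, 0, 0, 0, -0.05, 1],
  [-0.45, -0.25, 0, 0, 0, -0.1, 1],
  [-0.65, -0.37, 0, 0, 0, -0.15, 1],
  [-0.85, -0.48, 0, 0, 0, -0.2, 1],
  [-0.9, -0.51, 0, 0, 0, -0.227, 1],
  [-0.9, -0.51, 0, 0, 0, -0.227, 1],
  [-0.9, -0.51, 0, 0, 0, -0.227, 1],
  [-0.9, -0.51, 0, 0, 0, -0.227, 1],
])

```text
time_s: 2.1
tool_pos: [0.3273, 0.4753, 0.2225]
tool_rot: [180.0, -0.0, -176.9]
force: [0.2, -0.3, 0.8]
grip_width: 0.0869
grasp_force: 0.0
```

```bash
python3 - <<'E'
from h import *
go([.471,.325,.15],[180,0,182.9])
E
```

```text
t 2.1 shift [-0.678 -0.789  0.362] turn [ 0.    -0.     0.002] F [ 0.2 -0.3  0.8] M [0.09 0.02 0.03] q7 [-58.  10.  -0.  94.  -0.  77.  35.]
```

apply_moves([
  [-0.2, -0.2, 0, 0, 0, 0, 1],
  [-0.4, -0.4, 0, 0, 0, 0, 1],
  [-0.6, -0.6, 0.05, 0, 0, 0, 1],
  [-0.678, -0.789, 0.15, 0, 0, 0, 1],
  [-0.678, -0.789, 0.362, 0, 0, 0, 1],
  [-0.678, -0.789, 0.362, 0, 0, 0, 1],
  [-0.678, -0.789, 0.362, 0, 0, 0, 1],
  [-0.678, -0.789, 0.362, 0, 0, 0, 1],
])

```text
time_s: 2.9
tool_pos: [0.4721, 0.3265, 0.1522]
tool_rot: [179.8, 0.1, -176.9]
force: [0.7, 0.4, 0.8]
grip_width: 0.0872
grasp_force: 0.0
```

```bash
python3 - <<'E'
from h import *
im=viewer.read_camera("scene")
cv2.imwrite("pics/s1.png",cv2.resize(im[110:250,330:490,::-1],None,fx=4,fy=4,interpolation=cv2.INTER_CUBIC))
go([.471,.325,.01],[180,0,182.9])
E
```

```text
t 2.95 shift [ 0.009 -0.008  0.712] turn [0.002 0.002 0.003] F [-0.5 -0.7 -0.4] M [0.   0.07 0.02] q7 [-45.  12.   8. 100.  -2.  68.  57.]
```

View pics/s1.png

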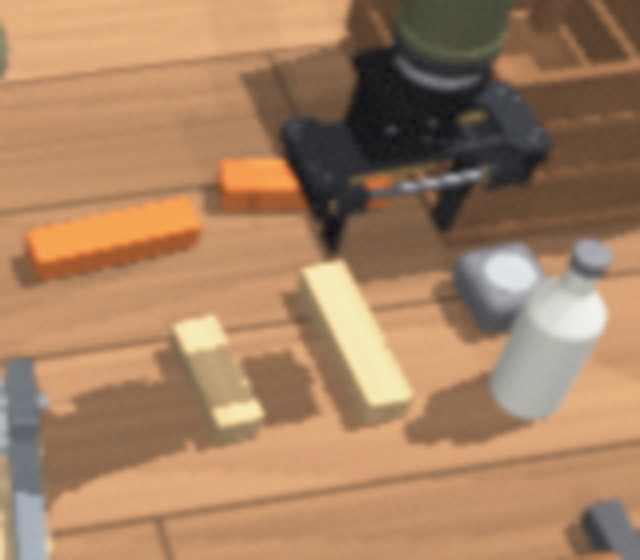

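apply_moves([
  [0, 0, 0.2, 0, 0, 0, 1],
  [0, 0, 0.4, 0, 0, 0, 1],
  [0, 0, 0.6, 0, 0, 0, 1],
  [0, 0, 0.7, 0, 0, 0, 1],
  [0, 0, 0.71, 0, 0, 0, 1],
  [0, 0, 0.71, 0, 0, 0, 1],
  [0, 0, 0.71, 0, 0, 0, 1],
  [0, 0, 0.71, 0, 0, 0, 0.3],
  [0, 0, 0.71, 0, 0, 0, 0.3],
  [0, 0, 0.71, 0, 0, 0, 0.3],
  [0, 0, 0.71, 0, 0, 0, 0.3],
  [0, 0, 0.71, 0, 0, 0, 0.3],
  [0, 0, 0.71, 0, 0, 0, 0.3],
  [0, 0, 0.71, 0, 0, 0, 0.3],
], grip_force=25)

```text
time_s: 4.35
tool_pos: [0.4725, 0.3233, 0.0082]
tool_rot: [180.0, 0.0, -177.1]
force: [-0.5, 1.6, 0.1]
grip_width: 0.0394
grasp_force: 25.0
```

```bash
python3 - <<'E'
from h import *
go([.4725,.3233,.17],[180,0,182.9])
go([.480,.14,.17],[180,0,128])
E
```

```text
t 4.35 shift [ 0.     0.    -0.809] turn [0. 0. 0.] F [-0.5  1.6  0.1] M [0.14 0.   0.02] q7 [-44.  20.   8. 107.  -3.  53.  59.]
t 4.35 shift [ 0.009 -0.917 -0.809] turn [ 0.    -0.     0.639] F [-0.5  1.6  0.1] M [0.14 0.   0.02] q7 [-44.  20.   8. 107.  -3.  53.  59.]
```

apply_moves([
  [0, 0, -0.1, 0, 0, 0, 0.3],
  [0, 0, -0.3, 0, 0, 0, 0.3],
  [0, 0, -0.5, 0, 0, 0, 0.3],
  [0, 0, -0.7, 0, 0, 0, 0.3],
  [0, -0.1, -0.81, 0, 0, 0, 0.3],
  [0, -0.25, -0.81, 0, 0, 0.09, 0.3],
  [0, -0.4, -0.81, 0, 0, 0.18, 0.3],
  [0, -0.55, -0.81, 0, 0, 0.27, 0.3],
  [0, -0.7, -0.81, 0, 0, 0.36, 0.3],
  [0, -0.8, -0.81, 0, 0, 0.45, 0.3],
  [0, -0.9, -0.81, 0, 0, 0.54, 0.3],
  [0.01, -0.917, -0.81, 0, 0, 0.639, 0.3],
  [0.01, -0.917, -0.81, 0, 0, 0.639, 0.3],
  [0.01, -0.917, -0.81, 0, 0, 0.639, 0.3],
])

```text
time_s: 5.75
tool_pos: [0.4797, 0.1401, 0.17]
tool_rot: [-180.0, -0.0, 128.2]
force: [-0.5, 0.3, -0.6]
grip_width: 0.0397
grasp_force: 25.0
```

```bash
python3 - <<'E'
from h import *
go([.4864,-.1,.17],[180,0,81.64])
E
```

```text
t 5.75 shift [-0.964 -0.716 -0.   ] turn [-0.    -0.     0.542] F [-0.5  0.3 -0.6] M [-0.01 -0.02 -0.03] q7 [-37.   2.  18. 109.  -1.  70.  19.]
```

apply_moves([
  [-0.12, -0.1, 0, 0, 0, 0.08, 0.3],
  [-0.26, -0.2, 0, 0, 0, 0.16, 0.3],
  [-0.4, -0.3, 0, 0, 0, 0.24, 0.3],
  [-0.54, -0.4, 0, 0, 0, 0.32, 0.3],
  [-0.68, -0.5, 0, 0, 0, 0.4, 0.3],
  [-0.82, -0.6, 0, 0, 0, 0.48, 0.3],
  [-0.92, -0.68, 0, 0, 0, 0.54, 0.3],
  [-0.964, -0.716, 0, 0, 0, 0.542, 0.3],
  [-0.964, -0.716, 0, 0, 0, 0.542, 0.3],
  [-0.964, -0.716, 0, 0, 0, 0.542, 0.3],
])

```text
time_s: 6.75
tool_pos: [0.4859, -0.0985, 0.17]
tool_rot: [-180.0, -0.0, 81.7]
force: [0.1, -0.3, -0.7]
grip_width: 0.0397
grasp_force: 25.0
```

```bash
python3 - <<'E'
from h import *
go([.4864,-.1242,.075],[180,0,81.64])
E
```

```text
t 6.75 shift [-0.127  0.021  0.475] turn [-0.    -0.001  0.   ] F [ 0.1 -0.3 -0.7] M [-0.06  0.1   0.02] q7 [-23.   1.  32. 110.  -1.  70.   1.]
```

apply_moves([
  [-0.127, 0.021, 0.1, 0, 0, 0, 0.3],
  [-0.127, 0.021, 0.25, 0, 0, 0, 0.3],
  [-0.127, 0.021, 0.4, 0, 0, 0, 0.3],
  [-0.127, 0.021, 0.46, 0, 0, 0, 0.3],
  [-0.127, 0.021, 0.46, 0, 0, 0, 0.3],
  [-0.127, 0.021, 0.46, 0, 0, 0, 0.3],
  [-0.127, 0.021, 0.46, 0, 0, 0, 0.3],
])

```text
time_s: 7.45
tool_pos: [0.4875, -0.1258, 0.0797]
tool_rot: [179.8, -0.0, 81.5]
force: [-0.2, 0.4, -1.5]
grip_width: 0.0398
grasp_force: 25.0
```

```bash
python3 - <<'E'
from h import *
a=viewer.read_camera("top");b=viewer.read_camera("scene")
A=cv2.resize(a[170:225,300:400,::-1],None,fx=6,fy=6,interpolation=cv2.INTER_CUBIC)
B=cv2.resize(b[170:235,236:356,::-1],None,fx=5,fy=5,interpolation=cv2.INTER_CUBIC)
cv2.imwrite("pics/j2.png",np.vstack([A,B[:260]])[:590])
print(A.shape,B.shape);go([.4864,-.1242,.0342],[180,0,81.64])
E
```

```text
(330, 600, 3) (325, 600, 3)
t 7.55 shift [ 0.008 -0.005  0.226] turn [ 0.002 -0.    -0.002] F [-0.1 -1.  -0.8] M [-0.13  0.07  0.01] q7 [-20.   8.  34. 115.  -5.  59.   8.]
```

View pics/j2.png

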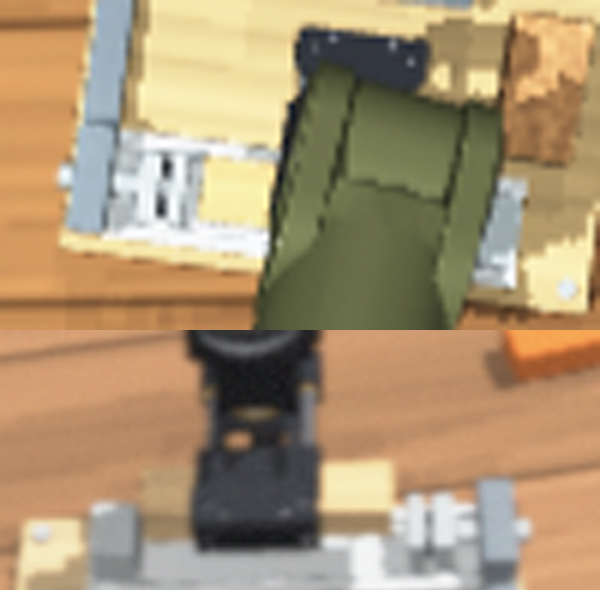

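```bash
python3 - <<'E'
from h import *
v=[.5416,-.1376,-.1459]
inj=lambda P:(R.from_euler("z",-v[2]).apply(np.array(P)-[v[0],v[1],0])*1000).round(1)
a=lambda x,y:(np.array([x,y])+.5)/6-.5+[300,170]
b=lambda x,y:(np.array([x,y-330])+.5)/5-.5+[236,170]
z=.1013
print("bat end top cam",inj(onz("top",a(203,158),z)),inj(onz("top",a(200,222),z)))
print("lips top", inj(onz("top",a(205,144),.032)),inj(onz("top",a(195,240),.032)))
print("nose top",inj(onz("top",a(184,180),.062)),"stop",inj(onz("top",a(480,228),.062)))
print("scene right",inj(onz("scene",b(391,460),z)),inj(onz("scene",b(395,514),z)),"left",inj(onz("scene",b(144,468),z)),inj(onz("scene",b(141,518),z)))
print("scene nose",inj(onz("scene",b(408,497),.062)),"stop",inj(onz("scene",b(138,505),.062)))
o=env.get_obs();print(o["tool_pos"],inj(o["tool_pos"]),o["tool_rot"])
E
```

```text
bat end top cam [-39.   84.5 101.3] [-77.6  81.4 101.3]
lips top [-26.   84.1  32. ] [-87.3  82.7  32. ]
nose top [-51.8  94.3  62. ] stop [-58.  -91.3  62. ]
scene right [-73.3  84.7 101.3] [-29.5  86.2 101.3] left [-72.3 -74.2 101.3] [-32.  -73.8 101.3]
scene nose [-73.2  95.5  62. ] stop [-72.8 -82.8  62. ]
[ 0.48710229 -0.12602266  0.07947287] [-55.6   3.5  79.5] [ 1.79858572e+02 -3.36485997e-02  8.14345072e+01]
```

apply_moves([
  [0, 0, 0.05, 0, 0, 0, 0.3],
  [0, 0, 0.1, 0, 0, 0, 0.3],
  [0, 0, 0.14, 0, 0, 0, 0.3],
  [0, 0, 0.16, 0, 0, 0, 0.3],
  [0, 0, 0.18, 0, 0, 0, 0.3],
  [0, 0, 0.2, 0, 0, 0, 0.3],
  [0, 0, 0.21, 0, 0, 0, 0.3],
  [0, 0, 0.215, 0, 0, 0, 0.3],
  [0, 0, 0.215, 0, 0, 0, 0.3],
  [0, 0, 0.215, 0, 0, 0, 0.3],
  [0, 0, 0.215, 0, 0, 0, 0.3],
])

```text
time_s: 8.65
tool_pos: [0.4862, -0.1261, 0.0354]
tool_rot: [180.0, -0.0, 81.4]
force: [-0.2, -0.4, -1.1]
grip_width: 0.04
grasp_force: 25.0
```

apply_moves([
  [0, 0, 0.004, 0, 0, 0, 0.3],
  [0, 0, 0.006, 0, 0, 0, 0.3],
  [0, 0, 0.006, 0, 0, 0, 0.3],
  [0, 0, 0.006, 0, 0, 0, 0.7],
  [0, 0, 0.006, 0, 0, 0, 0.7],
  [0, 0, 0.006, 0, 0, 0, 0.7],
  [0, 0, 0.006, 0, 0, 0, 0.7],
  [0, 0, -0.1, 0, 0, 0, 0.8],
  [0, 0, -0.3, 0, 0, 0, 0.8],
  [0, 0, -0.5, 0, 0, 0, 0.8],
  [0, 0, -0.7, 0, 0, 0, 0.8],
  [0, 0, -0.9, 0, 0, 0, 0.8],
  [0, 0, -1, 0, 0, 0, 0.8],
  [0, 0, -1, 0, 0, 0, 0.8],
])

```text
time_s: 10.05
tool_pos: [0.488, -0.1266, 0.2386]
tool_rot: [179.6, -0.1, 81.4]
force: [0.1, -0.2, -0.1]
grip_width: 0.0698
grasp_force: 0.0
```

```bash
cat >> h.py <<'E'
def knobpose(h,phi,K):
    "TCP h m from the knob's top face along the axis (+ out); phi: yaw about tool z, deg (+ = clockwise from outside)"
    J=R.from_euler("z",-8.36,degrees=True); ax=J.apply([-np.sin(np.radians(35)),0,np.cos(np.radians(35))])
    z=-ax; y=J.apply([0,-1,0]); x=np.cross(y,z); r=R.from_matrix(np.c_[x,y,z])*R.from_euler("z",phi,degrees=True)
    return np.array(K)+h*ax, r.as_euler("xyz",degrees=True)
E
python3 - <<'E'
from h import *
a=viewer.read_camera("top");b=viewer.read_camera("scene")
A=cv2.resize(a[140:225,300:400,::-1],None,fx=6,fy=6,interpolation=cv2.INTER_CUBIC)[:,:]
B=cv2.resize(b[200:285,256:356,::-1],None,fx=6,fy=6,interpolation=cv2.INTER_CUBIC)
cv2.imwrite("pics/j3.png",cv2.resize(np.hstack([A[:,:],B]),(800,340)))
K=[.6417,-.1514,.1285]
for phi in(0,-90,90): p,r=knobpose(.06,phi,K); print(phi,p,r); go(p,r)
E
```

```text
0 [ 0.6076511  -0.14639638  0.17764912] [180.   -35.    -8.36]
t 10.15 shift [-0.01   0.617  0.286] turn [-0.318  0.319  1.009] F [-0.1 -0.4 -0.9] M [-0.11  0.13  0.03] q7 [-22.  -1.  34. 104.   1.  77.   3.]
-90 [ 0.6076511  -0.14639638  0.17764912] [145.     0.    81.64]
t 10.15 shift [-0.01   0.617  0.286] turn [-0.407  0.001 -0.003] F [-0.1 -0.4 -0.9] M [-0.11  0.13  0.03] q7 [-22.  -1.  34. 104.   1.  77.   3.]
90 [ 0.6076511  -0.14639638  0.17764912] [-145.      0.    -98.36]
t 10.15 shift [-0.01   0.617  0.286] turn [1.000e-03 6.290e-01 1.995e+00] F [-0.1 -0.4 -0.9] M [-0.11  0.13  0.03] q7 [-22.  -1.  34. 104.   1.  77.   3.]
```

View pics/j3.png

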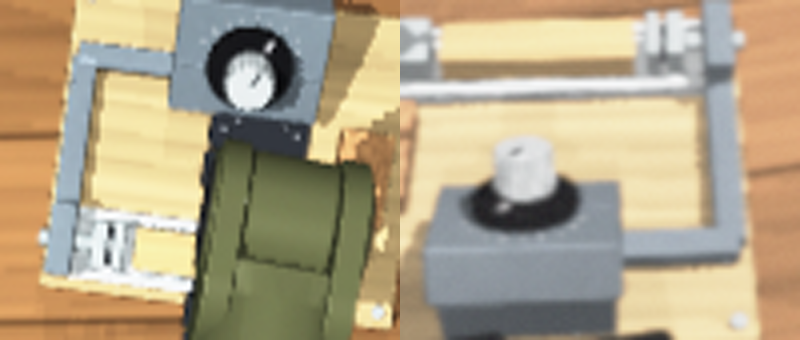

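```bash
python3 - <<'E'
from h import *
K=[.6417,-.1514,.1285]
p,r=knobpose(.06,-170,K); print(p,r); go(p,r)
E
```

```text
[ 0.6076511  -0.14639638  0.17764912] [173.06744986  34.3927451  159.49212843]
t 10.15 shift [-0.01   0.617  0.286] turn [-0.339 -0.283 -0.902] F [-0.1 -0.4 -0.9] M [-0.11  0.13  0.03] q7 [-22.  -1.  34. 104.   1.  77.   3.]
```

apply_moves([
  [0, 0.1, 0, -0.034, -0.028, -0.09, 0.8],
  [0, 0.2, 0, -0.068, -0.057, -0.18, 0.8],
  [0, 0.3, 0, -0.102, -0.085, -0.27, 0.8],
  [0, 0.4, 0, -0.136, -0.113, -0.36, 0.8],
  [0, 0.5, 0, -0.17, -0.142, -0.45, 0.8],
  [0, 0.617, 0, -0.203, -0.17, -0.54, 0.8],
  [0, 0.617, 0, -0.237, -0.198, -0.63, 0.8],
  [0, 0.617, 0, -0.271, -0.226, -0.72, 0.8],
  [0, 0.617, 0, -0.305, -0.255, -0.81, 0.8],
  [0, 0.617, 0, -0.339, -0.283, -0.902, 0.8],
  [0, 0.617, 0, -0.339, -0.283, -0.902, 0.8],
  [-0.01, 0.617, 0.15, -0.339, -0.283, -0.902, 0.8],
  [-0.01, 0.617, 0.286, -0.339, -0.283, -0.902, 0.8],
  [-0.01, 0.617, 0.286, -0.339, -0.283, -0.902, 0.8],
  [-0.01, 0.617, 0.286, -0.339, -0.283, -0.902, 0.8],
])

```text
time_s: 11.65
tool_pos: [0.6078, -0.1462, 0.1775]
tool_rot: [173.1, 34.3, 159.4]
force: [0.1, -0.8, 0.5]
grip_width: 0.0698
grasp_force: 0.0
```

```bash
python3 - <<'E'
from h import *
K=[.6417,-.1514,.1285]
a=viewer.read_camera("top");b=viewer.read_camera("scene")
A=cv2.resize(a[130:220,310:410,::-1],None,fx=4,fy=4,interpolation=cv2.INTER_CUBIC)
B=cv2.resize(b[190:280,245:345,::-1],None,fx=4,fy=4,interpolation=cv2.INTER_CUBIC)
cv2.imwrite("pics/k4.png",np.hstack([A,B]))
p,r=knobpose(.0,-170,K); print(p,r); go(p,r); print(env.get_obs()["tool_pos"])
E
```

```text
[ 0.6417 -0.1514  0.1285] [173.06744986  34.3927451  159.49212843]
t 11.75 shift [ 0.012 -0.003  0.304] turn [ 0.     0.001 -0.001] F [ 0.3 -0.  -0. ] M [ 0.11  0.66 -0.01] q7 [-29.  -9.  39. 123.   8.  28.  78.]
[ 0.60898507 -0.14645667  0.17964748]
```

View pics/k4.png

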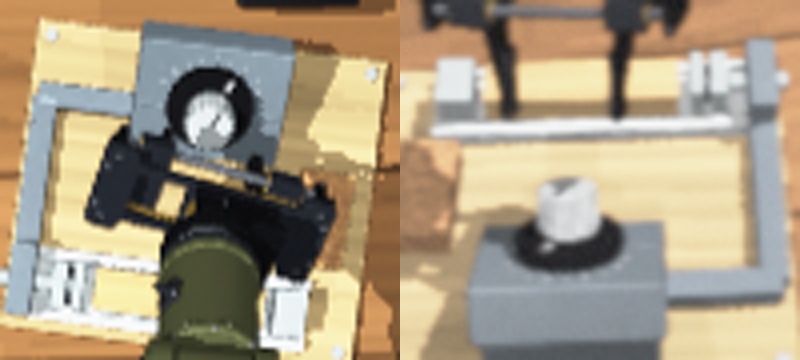

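```bash
python3 - <<'E'
from h import *
P=[.6085,-.1464,.1785]; r=R.from_euler("xyz",[173.1,34.3,159.4],degrees=True)
for n in("top","scene"):
    q=proj(n,[P,P+r.apply([0,.035,0]),P+r.apply([0,-.035,0]),[.6417,-.1514,.1285]]); o=[310,130] if n=="top" else [245,190]
    print(n,((q-o+.5)*4-.5+([0,0] if n=="top" else [400,0])).round(1))
E
```

```text
top [[208.5 149.5]
 [169.5 138.1]
 [247.3 160.9]
 [208.5 119.7]]
scene [[561.9 113.5]
 [610.4 115. ]
 [513.8 111.9]
 [565.7 191.9]]
```

```bash
python3 - <<'E'
from h import *
K=[.642,-.1505,.1300]
p,r=knobpose(-.025,-170,K); go(p,r)
E
```

```text
t 11.75 shift [0.008 0.003 0.424] turn [ 0.     0.001 -0.001] F [ 0.3 -0.  -0. ] M [ 0.11  0.66 -0.01] q7 [-29.  -9.  39. 123.   8.  28.  78.]
```

apply_moves([
  [0.005, 0.003, 0.15, 0, 0, 0, 0.8],
  [0.005, 0.003, 0.3, 0, 0, 0, 0.8],
  [0.005, 0.003, 0.38, 0, 0, 0, 0.8],
  [0.005, 0.003, 0.418, 0, 0, 0, 0.8],
  [0.005, 0.003, 0.418, 0, 0, 0, 0.8],
  [0.005, 0.003, 0.418, 0, 0, 0, 0.8],
  [0.005, 0.003, 0.418, 0, 0, 0, 0.4],
  [0.005, 0.003, 0.418, 0, 0, 0, 0.4],
  [0.005, 0.003, 0.418, 0, 0, 0, 0.4],
  [0.005, 0.003, 0.418, 0, 0, 0, 0.4],
  [0.005, 0.003, 0.418, 0, 0, 0, 0.4],
  [0.005, 0.003, 0.418, 0, 0, 0, 0.4],
], grip_force=8)

```text
time_s: 12.95
tool_pos: [0.6539, -0.1552, 0.1092]
tool_rot: [173.1, 34.4, 159.3]
force: [-2.6, -3.6, 1.6]
grip_width: 0.0412
grasp_force: 8.0
```

```bash
cat >> h.py <<'E'
def st():
    o=env.get_obs(); r=R.from_euler("xyz",o["tool_rot"],degrees=True).inv()
    print("t",round(o["time_s"],2),"pos",o["tool_pos"].round(4),o["tool_rot"].round(1),"Ftool",r.apply(o["force"]).round(2),"Mtool",r.apply(o["wrist_torque"]).round(3),"Mworld",o["wrist_torque"].round(3),"w",round(o["grip_width"],4),round(o["grasp_force"],1),"q",o["qpos"].round(0))
E
python3 -c "
from h import *
st(); viewer.read_camera('top'); st()"
```

```text
t 12.95 pos [ 0.6539 -0.1552  0.1092] [173.1  34.4 159.3] Ftool [ 0.03 -4.02 -2.45] Mtool [ 1.168  0.776 -0.041] Mworld [-0.701  1.083 -0.55 ] w 0.0412 8.0 q [-30.   7.  45. 122. -21.  20. 102.]
t 13.0 pos [ 0.6539 -0.1552  0.1091] [173.1  34.4 159.3] Ftool [ 0.18 -4.93 -2.91] Mtool [ 1.068  0.739 -0.041] Mworld [-0.635  1.019 -0.497] w 0.0412 8.0 q [-30.   7.  45. 122. -21.  20. 102.]
```

apply_moves([
  [0, -0.005, 0, 0, 0, 0, 0.4],
  [0, -0.005, 0, 0, 0, 0, 0.4],
  [0, -0.005, 0, 0, 0, 0, 0.4],
])

```text
time_s: 13.3
tool_pos: [0.654, -0.1552, 0.1091]
tool_rot: [173.1, 34.4, 159.4]
force: [-6.0, -3.7, 3.7]
grip_width: 0.0417
grasp_force: 8.0
```

```bash
python3 -c "
from h import *
st()"
```

```text
t 13.3 pos [ 0.654  -0.1552  0.1091] [173.1  34.4 159.4] Ftool [ 1.44 -4.87 -6.13] Mtool [ 1.183  0.781 -0.033] Mworld [-0.709  1.091 -0.564] w 0.0417 8.0 q [-30.   7.  45. 122. -22.  20. 103.]
```

apply_moves([
  [0, 0, -0.015, 0, 0, 0, 0.6],
  [0, 0, -0.015, 0, 0, 0, 0.6],
  [0, 0, -0.015, 0, 0, 0, 0.6],
  [0, 0, -0.015, 0, 0, 0, 0.6],
])

```text
time_s: 13.7
tool_pos: [0.6528, -0.1524, 0.1113]
tool_rot: [173.0, 34.4, 159.5]
force: [0.3, -0.2, -0.7]
grip_width: 0.0519
grasp_force: 0.0
```

```bash
python3 -c "
from h import *
st()"
```

```text
t 13.7 pos [ 0.6528 -0.1524  0.1113] [173.   34.4 159.5] Ftool [ 0.09 -0.18  0.77] Mtool [0.103 0.677 0.018] Mworld [ 0.122  0.674 -0.005] w 0.0519 0.0 q [-31.   6.  45. 122. -21.  20. 102.]
```

apply_moves([
  [0, -0.013, 0.008, 0, 0, 0, 0.6],
  [0, -0.013, 0.008, 0, 0, 0, 0.6],
  [0, -0.013, 0.008, 0, 0, 0, 0.6],
  [0, -0.013, 0.008, 0, 0, 0, 0.4],
  [0, -0.013, 0.008, 0, 0, 0, 0.4],
  [0, -0.013, 0.008, 0, 0, 0, 0.4],
  [0, -0.013, 0.008, 0, 0, 0, 0.4],
])

```text
time_s: 14.4
tool_pos: [0.653, -0.1551, 0.1099]
tool_rot: [173.0, 34.4, 159.5]
force: [1.0, 3.4, -0.6]
grip_width: 0.0416
grasp_force: 8.0
```

```bash
python3 -c "
from h import *
st()"
```

```text
t 14.4 pos [ 0.653  -0.1551  0.1099] [173.   34.4 159.5] Ftool [0.52 3.46 0.77] Mtool [-0.354  0.574 -0.005] Mworld [0.433 0.445 0.262] w 0.0416 8.0 q [-30.   6.  45. 122. -22.  20. 103.]
```

apply_moves([
  [0, 0.005, 0, 0, 0, 0, 0.4],
  [0, 0.005, 0, 0, 0, 0, 0.4],
  [0, 0.005, 0, 0, 0, 0.07, 0.4],
  [0, 0.005, 0, 0, 0, 0.14, 0.4],
  [0, 0.005, 0, 0, 0, 0.21, 0.4],
  [0, 0.005, 0, 0, 0, 0.28, 0.4],
  [0, 0.005, 0, 0, 0, 0.35, 0.4],
  [0, 0.005, 0, 0, 0, 0.42, 0.4],
  [0, 0.005, 0, 0, 0, 0.5, 0.4],
  [0, 0.005, 0, 0, 0, 0.5, 0.4],
  [0, 0.005, 0, 0, 0, 0.5, 0.4],
], grip_force=35)

```text
time_s: 15.5
tool_pos: [0.651, -0.1581, 0.1087]
tool_rot: [150.9, 20.2, 113.1]
force: [-6.8, -3.9, 1.5]
grip_width: 0.0413
grasp_force: 35.0
```

```bash
python3 -c "
from h import *
st()"
```

```text
t 15.5 pos [ 0.651  -0.1581  0.1087] [150.9  20.2 113.1] Ftool [-1.35 -6.26 -4.73] Mtool [1.677 0.116 0.029] Mworld [-0.516  1.503 -0.549] w 0.0413 35.0 q [-37.   7.  53. 122. -25.  20.  63.]
```

apply_moves([
  [0, -0.01, -0.003, 0, 0, 0, 0.4],
  [0, -0.01, -0.003, 0, 0, 0.07, 0.4],
  [0, -0.01, -0.003, 0, 0, 0.14, 0.4],
  [0, -0.01, -0.003, 0, 0, 0.21, 0.4],
  [0, -0.01, -0.003, 0, 0, 0.28, 0.4],
  [0, -0.01, -0.003, 0, 0, 0.35, 0.4],
  [0, -0.01, -0.003, 0, 0, 0.42, 0.4],
])

```text
time_s: 16.2
tool_pos: [0.6482, -0.1587, 0.107]
tool_rot: [145.2, 0.5, 82.0]
force: [-2.2, -5.0, -6.2]
grip_width: 0.0412
grasp_force: 35.0
```

```bash
python3 -c "
from h import *
st(); b=viewer.read_camera('scene'); st(); cv2.imwrite('pics/s5.png',cv2.resize(b[190:275,250:355,::-1],None,fx=7,fy=7,interpolation=cv2.INTER_CUBIC))"
```

```text
t 16.2 pos [ 0.6482 -0.1587  0.107 ] [145.2   0.5  82. ] Ftool [-5.21 -4.72  4.27] Mtool [ 1.664 -1.262 -0.208] Mworld [-0.914  1.803 -0.564] w 0.0412 35.0 q [-44.   8.  60. 123. -30.  21.  31.]
t 16.25 pos [ 0.6482 -0.1588  0.107 ] [145.2   0.4  81.8] Ftool [-5.5  -5.12  3.39] Mtool [ 1.475 -1.351  0.053] Mworld [-0.859  1.609 -0.823] w 0.0411 35.0 q [-44.   8.  60. 123. -30.  21.  31.]
```

View pics/s5.png

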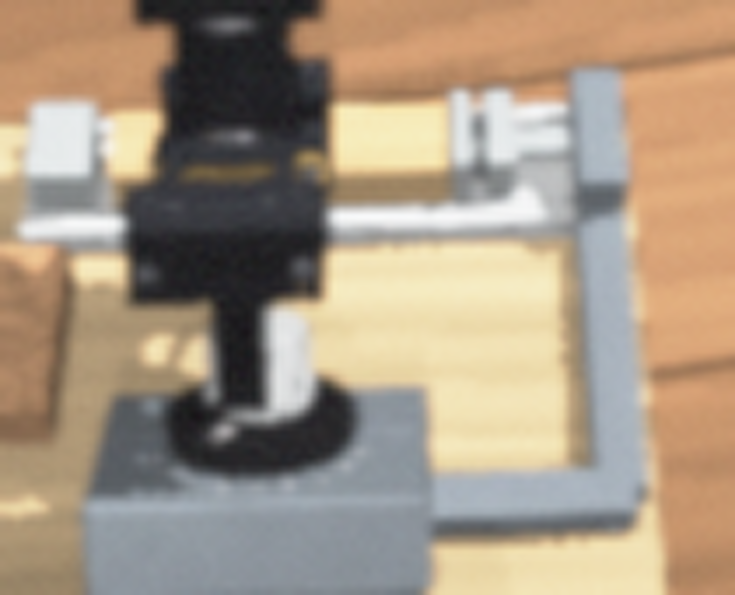

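apply_moves([
  [0, 0, 0, 0, 0, 0.42, 0.7],
  [0, 0, 0, 0, 0, 0, 0.7],
  [0, 0, -0.005, 0, 0, 0, 0.7],
  [0, 0, -0.005, 0, 0, 0, 0.7],
  [0, 0, -0.005, 0, 0, 0, 0.7],
  [0, 0, -0.005, 0, 0, 0, 0.7],
])

```text
time_s: 16.85
tool_pos: [0.6508, -0.1558, 0.1104]
tool_rot: [145.0, 0.5, 82.3]
force: [0.2, 0.7, -0.3]
grip_width: 0.0606
grasp_force: 0.0
```

```bash
python3 -c "
from h import *
st()
K=[.642,-.1505,.1300]
p,r=knobpose(-.025,-90,K); print(p,r); go(p,r)
print(R.from_euler('xyz',[173,34.4,159.5],degrees=True).as_matrix().round(3))
"
```

```text
t 16.85 pos [ 0.6508 -0.1558  0.1104] [145.    0.5  82.3] Ftool [ 0.77 -0.08  0.3 ] Mtool [ 0.743 -0.14  -0.003] Mworld [-0.017  0.751 -0.084] w 0.0606 0.0 q [-44.   8.  60. 122. -29.  21.  31.]
[ 0.65618704 -0.15258484  0.1095212 ] [145.     0.    81.64]
t 16.85 shift [0.019 0.018 0.018] turn [ 0.   -0.    0.01] F [ 0.2  0.7 -0.3] M [-0.02  0.75 -0.08] q7 [-44.   8.  60. 122. -29.  21.  31.]
[[-0.773  0.283  0.568]
 [ 0.289  0.954 -0.082]
 [-0.565  0.101 -0.819]]
```

apply_moves([
  [0.019, 0.01, 0, 0, 0, 0.01, 0.7],
  [0.019, 0.01, 0, 0, 0, 0.01, 0.7],
  [0.019, 0.01, 0, 0, 0, 0.01, 0.4],
  [0.019, 0.01, 0, 0, 0, 0.01, 0.4],
  [0.019, 0.01, 0, 0, 0, 0.01, 0.4],
  [0.019, 0.01, 0, 0, 0, 0.01, 0.4],
  [0.019, 0.01, 0, 0, 0, 0.01, 0.4],
], grip_force=8)

```text
time_s: 17.55
tool_pos: [0.6487, -0.1515, 0.1076]
tool_rot: [145.5, -0.1, 81.7]
force: [-12.0, 1.9, 2.4]
grip_width: 0.0416
grasp_force: 8.0
```

```bash
python3 -c "
from h import *
st(); b=viewer.read_camera('scene'); cv2.imwrite('pics/s6.png',cv2.resize(b[190:275,250:355,::-1],None,fx=7,fy=7,interpolation=cv2.INTER_CUBIC))"
```

```text
t 17.55 pos [ 0.6487 -0.1515  0.1076] [ 1.455e+02 -1.000e-01  8.170e+01] Ftool [ 0.1  -8.66 -8.89] Mtool [ 2.627 -0.099 -0.083] Mworld [0.252 2.618 0.016] w 0.0416 8.0 q [-45.   8.  61. 122. -29.  21.  29.]
```

View pics/s6.png

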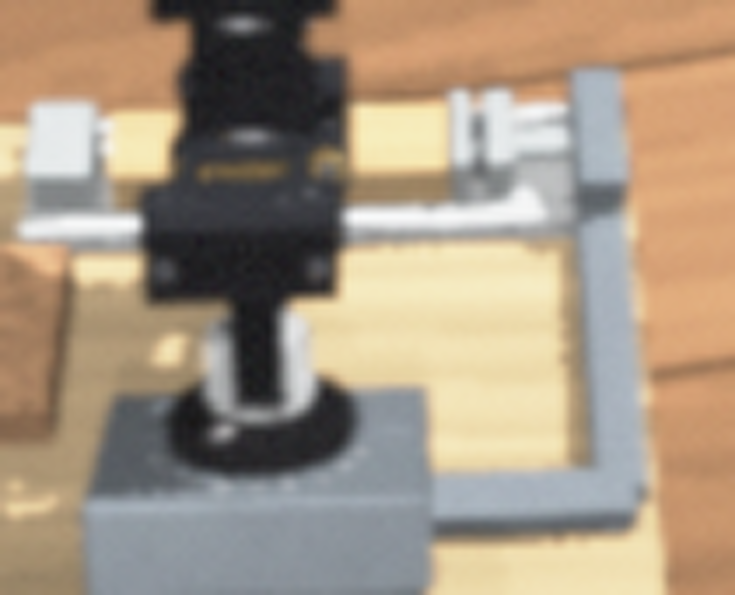

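apply_moves([
  [0, 0, 0, 0, 0, 0, 0.65],
  [0.003, -0.018, -0.012, 0, 0, 0, 0.65],
  [0.003, -0.018, -0.012, 0, 0, 0, 0.65],
  [0.003, -0.018, -0.012, 0, 0, 0, 0.4],
  [0.003, -0.018, -0.012, 0, 0, 0, 0.4],
  [0.003, -0.018, -0.012, 0, 0, 0, 0.4],
  [0.003, -0.018, -0.012, 0, 0, 0, 0.4],
])

```text
time_s: 18.3
tool_pos: [0.6471, -0.1507, 0.11]
tool_rot: [145.2, -0.0, 81.7]
force: [-7.2, 1.1, 2.3]
grip_width: 0.0416
grasp_force: 8.0
```

```bash
python3 -c "
from h import *
st()"
```

```text
t 18.3 pos [ 0.6471 -0.1507  0.11  ] [145.2  -0.   81.7] Ftool [ 0.   -4.63 -6.06] Mtool [ 1.644 -0.079 -0.088] Mworld [0.123 1.643 0.028] w 0.0416 8.0 q [-46.   7.  62. 123. -27.  21.  28.]
```

apply_moves([
  [0, 0, 0, 0, 0, 0, 0.6],
  [0.003, -0.014, -0.003, 0, 0, 0, 0.6],
  [0.003, -0.014, -0.003, 0, 0, 0, 0.6],
  [0.003, -0.014, -0.003, 0, 0, 0, 0.4],
  [0.003, -0.014, -0.003, 0, 0, 0, 0.4],
  [0.003, -0.014, -0.003, 0, 0, 0, 0.4],
  [0.003, -0.014, -0.003, 0, 0, 0, 0.4],
  [0.003, -0.014, -0.003, 0, 0, 0.06, 0.4],
  [0.003, -0.014, -0.003, 0, 0, 0.12, 0.4],
  [0.003, -0.014, -0.003, 0, 0, 0.18, 0.4],
  [0.003, -0.014, -0.003, 0, 0, 0.24, 0.4],
  [0.003, -0.014, -0.003, 0, 0, 0.28, 0.4],
], grip_force=35)

```text
time_s: 19.5
tool_pos: [0.6476, -0.1505, 0.1114]
tool_rot: [147.2, -13.6, 61.5]
force: [8.3, -2.0, -4.0]
grip_width: 0.0413
grasp_force: 35.0
```

```bash
cat >> h.py <<'E'
def gap(name=None):
    b=viewer.read_camera('scene')
    o=[b[190:225,250:330]]
    if name: cv2.imwrite(name,cv2.resize(b[190:275,250:355,::-1],None,fx=7,fy=7,interpolation=cv2.INTER_CUBIC))
    # row profile through the batten's upper side, between stop and nose
    for r in (205,207,209): print(r,b[r,255:275].astype(int).mean(1).round().astype(int).tolist(),(b[r,255:275,0].astype(int)-b[r,255:275,2]).tolist())
E
python3 -c "
from h import *
st();gap();st()"
```

```text
t 19.5 pos [ 0.6476 -0.1505  0.1114] [147.2 -13.6  61.5] Ftool [1.21 4.57 8.13] Mtool [-0.092 -0.089 -0.212] Mworld [-0.224 -0.015  0.105] w 0.0413 35.0 q [-51.   8.  67. 123. -30.  21.   6.]
205 [223, 226, 225, 225, 225, 226, 226, 219, 191, 163, 163, 168, 170, 165, 163, 158, 161, 162, 161, 148] [5, 1, 0, 1, 0, 1, 1, 4, 25, 64, 84, 86, 86, 88, 86, 85, 84, 85, 84, 78]
207 [228, 233, 233, 234, 234, 234, 233, 226, 206, 207, 216, 216, 214, 212, 211, 211, 210, 209, 201, 181] [-3, -5, -5, -4, -5, -4, -4, -4, 5, 34, 56, 66, 70, 72, 74, 74, 73, 74, 78, 80]
209 [232, 233, 233, 233, 235, 234, 234, 221, 182, 192, 216, 217, 213, 210, 205, 191, 158, 126, 94, 71] [-2, -4, -4, -4, -4, -4, -4, -4, 5, 49, 62, 66, 73, 74, 76, 78, 66, 46, 26, 11]
t 19.55 pos [ 0.6476 -0.1505  0.1114] [147.2 -13.7  61.4] Ftool [1.63 3.93 6.63] Mtool [-0.024 -0.154 -0.009] Mworld [-0.12   0.06  -0.079] w 0.041 35.0 q [-51.   8.  67. 123. -30.  21.   6.]
```

apply_moves([
  [0, -0.003, 0, 0, 0, 0.04, 0.4],
  [0, -0.003, 0, 0, 0, 0.08, 0.4],
  [0, -0.003, 0, 0, 0, 0.12, 0.4],
])

```text
time_s: 19.85
tool_pos: [0.6479, -0.1508, 0.1118]
tool_rot: [149.7, -19.0, 52.4]
force: [14.2, -3.1, -8.5]
grip_width: 0.0408
grasp_force: 35.0
```

```bash
python3 -c "
from h import *
st();gap()"
```

```text
t 19.85 pos [ 0.6479 -0.1508  0.1118] [149.7 -19.   52.4] Ftool [ 3.1   6.25 15.26] Mtool [-0.474  0.035 -0.203] Mworld [-0.369 -0.361  0.028] w 0.0408 35.0 q [-52.   8.  68. 123. -31.  21.  -4.]
205 [222, 225, 226, 224, 226, 227, 226, 218, 191, 166, 167, 167, 167, 167, 164, 160, 160, 162, 159, 149] [6, 1, 0, 0, -1, -1, 0, 3, 24, 64, 85, 89, 87, 87, 85, 84, 84, 86, 84, 76]
207 [228, 233, 233, 233, 233, 234, 233, 224, 196, 197, 210, 213, 214, 212, 208, 204, 200, 187, 152, 116] [-2, -4, -4, -4, -4, -5, -4, -4, 8, 51, 71, 71, 69, 72, 75, 76, 78, 78, 66, 48]
209 [232, 233, 233, 234, 234, 234, 233, 221, 176, 173, 198, 202, 187, 157, 128, 102, 89, 70, 60, 55] [-2, -4, -4, -4, -4, -4, -3, -4, 7, 54, 75, 77, 78, 66, 49, 31, 20, 9, 1, -3]
```

apply_moves([
  [0, 0.005, 0.012, 0, 0, 0.04, 0.4],
  [0, 0.005, 0.012, 0, 0, 0.08, 0.4],
  [0, 0.005, 0.012, 0, 0, 0.12, 0.4],
])

```text
time_s: 20.2
tool_pos: [0.6492, -0.1513, 0.1107]
tool_rot: [153.5, -24.0, 42.5]
force: [-16.3, 2.8, 22.6]
grip_width: 0.0409
grasp_force: 35.0
```

```bash
python3 -c "
from h import *
st();gap('pics/s7.png')"
```

```text
t 20.2 pos [ 0.6492 -0.1513  0.1107] [153.5 -24.   42.5] Ftool [ -0.05  -0.73 -28.01] Mtool [ 0.73  -0.599 -0.185] Mworld [0.104 0.935 0.205] w 0.0409 35.0 q [-52.   9.  68. 123. -33.  21. -12.]
205 [223, 226, 226, 225, 224, 225, 221, 213, 189, 167, 165, 167, 167, 165, 163, 161, 162, 161, 162, 149] [5, 0, 0, 0, 0, 1, 2, 6, 29, 67, 86, 86, 88, 86, 86, 85, 84, 86, 84, 78]
207 [229, 233, 233, 233, 234, 231, 228, 218, 198, 197, 210, 212, 213, 209, 204, 199, 186, 163, 144, 123] [-3, -4, -4, -4, -4, -4, -3, -2, 23, 64, 72, 72, 71, 72, 76, 79, 80, 70, 63, 51]
209 [230, 231, 227, 226, 225, 225, 222, 207, 175, 173, 170, 156, 140, 121, 98, 84, 67, 54, 49, 49] [-3, -5, -5, -5, -5, -5, -5, -4, 20, 59, 70, 63, 55, 45, 31, 21, 11, 4, 1, -2]
```

View pics/s7.png

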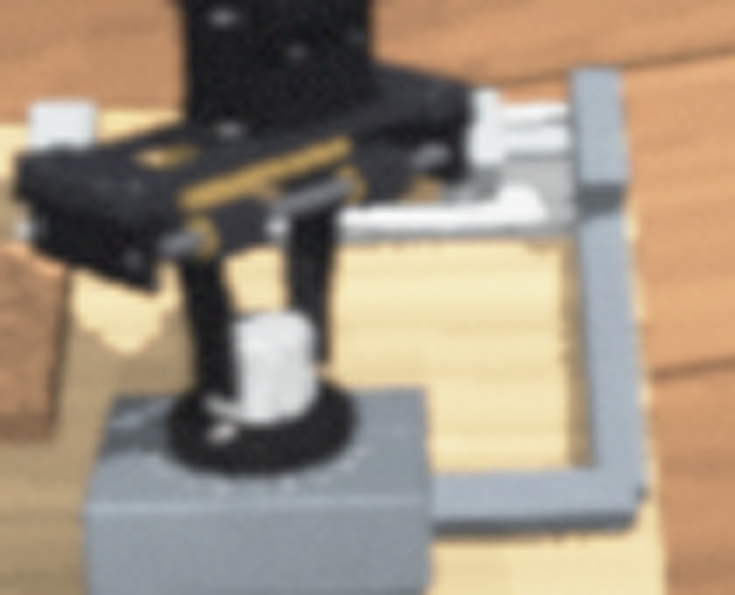

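apply_moves([
  [0, 0, -0.009, 0, 0, 0.03, 0.4],
  [0, 0, -0.009, 0, 0, 0.06, 0.4],
  [0, 0, -0.009, 0, 0, 0.09, 0.4],
])

```text
time_s: 20.55
tool_pos: [0.6488, -0.1516, 0.1115]
tool_rot: [156.5, -27.2, 34.9]
force: [20.1, -6.5, -17.0]
grip_width: 0.041
grasp_force: 35.0
```

```bash
python3 -c "
from h import *
st();gap()"
```

```text
t 20.55 pos [ 0.6488 -0.1516  0.1115] [156.5 -27.2  34.9] Ftool [ 3.56  7.12 25.88] Mtool [-0.845  0.405 -0.242] Mworld [-0.602 -0.756 -0.045] w 0.041 35.0 q [-53.   9.  69. 123. -32.  21. -20.]
205 [222, 226, 226, 225, 223, 222, 219, 213, 191, 171, 168, 169, 167, 168, 163, 159, 153, 145, 141, 135] [5, 1, 1, 0, 0, 1, 2, 5, 29, 68, 85, 87, 87, 86, 86, 82, 81, 78, 77, 73]
207 [228, 233, 231, 231, 230, 229, 226, 220, 207, 206, 206, 203, 194, 175, 156, 139, 122, 101, 84, 72] [-2, -4, -5, -4, -4, -4, -4, 0, 27, 60, 71, 76, 76, 75, 66, 62, 50, 39, 28, 19]
209 [164, 150, 140, 135, 144, 152, 151, 137, 112, 98, 89, 80, 72, 65, 60, 54, 49, 50, 48, 48] [-2, -7, -6, -6, -8, -7, -7, -6, 4, 19, 20, 14, 8, 2, -1, 1, 2, 5, 4, 8]
```

apply_moves([
  [0, 0, 0.004, 0, 0, 0.02, 0.4],
  [0, 0, 0.004, 0, 0, 0.04, 0.4],
  [0, 0, 0.004, 0, 0, 0.06, 0.4],
])

```text
time_s: 20.9
tool_pos: [0.649, -0.1519, 0.1113]
tool_rot: [159.2, -29.2, 29.4]
force: [3.0, -2.9, 4.2]
grip_width: 0.0412
grasp_force: 35.0
```

```bash
python3 -c "
from h import *
st()"
```

```text
t 20.9 pos [ 0.649  -0.1519  0.1113] [159.2 -29.2  29.4] Ftool [ 3.08  4.79 -1.44] Mtool [-0.425  0.093 -0.306] Mworld [-0.469 -0.24   0.072] w 0.0412 35.0 q [-53.   9.  69. 123. -33.  21. -25.]
```

apply_moves([
  [0, 0, 0, 0, 0, 0.018, 0.4],
  [0, 0, 0, 0, 0, 0.036, 0.4],
])

```text
time_s: 21.1
tool_pos: [0.6491, -0.152, 0.1114]
tool_rot: [160.8, -30.2, 26.1]
force: [6.3, -2.8, 5.2]
grip_width: 0.0412
grasp_force: 35.0
```

```bash
python3 -c "
from h import *
st();viewer.read_camera('scene');st();viewer.read_camera('scene');st()"
```

```text
t 21.1 pos [ 0.6491 -0.152   0.1114] [160.8 -30.2  26.1] Ftool [ 6.48  5.71 -0.39] Mtool [-0.743  0.341 -0.329] Mworld [-0.673 -0.568 -0.009] w 0.0412 35.0 q [-53.   9.  69. 123. -33.  21. -28.]
t 21.15 pos [ 0.6491 -0.152   0.1114] [160.9 -30.3  26. ] Ftool [ 5.75  5.42 -0.84] Mtool [-0.718  0.365 -0.23 ] Mworld [-0.592 -0.589 -0.071] w 0.0412 35.0 q [-53.   9.  69. 123. -33.  21. -28.]
t 21.2 pos [ 0.6491 -0.152   0.1114] [160.8 -30.2  26.1] Ftool [ 5.02  5.37 -0.48] Mtool [-0.654  0.368 -0.079] Mworld [-0.454 -0.581 -0.161] w 0.0409 35.0 q [-53.   9.  69. 123. -33.  21. -28.]
```

apply_moves([
  [0, 0, 0, 0, 0, 0.036, 0.8],
  [0, 0, 0, 0, 0, 0.036, 0.8],
  [0, 0, 0, 0, 0, 0.036, 0.8],
  [0, 0, 0, 0, 0, 0.036, 0.8],
  [0, 0, -0.1, 0, 0, 0.036, 0.8],
  [0, 0, -0.25, 0, 0, 0.036, 0.8],
  [0, 0, -0.4, 0, 0, 0.036, 0.8],
  [0, 0, -0.6, 0, 0, 0.036, 0.8],
  [0, 0, -0.8, 0, 0, 0.036, 0.8],
  [0, 0, -0.8, 0, 0, 0.036, 0.8],
])

```text
time_s: 22.2
tool_pos: [0.5745, -0.1345, 0.2086]
tool_rot: [163.5, -31.2, 22.6]
force: [-0.1, -1.2, 1.2]
grip_width: 0.0696
grasp_force: 0.0
```

```bash
python3 -c "
from h import *
st();b=viewer.read_camera('scene');cv2.imwrite('pics/s8.png',b[:,:,::-1])
a=cv2.imread('pics/scene0.png')[:,:,::-1].astype(int); b=b.astype(int)
d=lambda n,m:np.abs(a-b).mean(2)[m].mean().round(1)
# ring mark: brightest centroid in the ring's lower left, before / after
for im in (a,b):
    c=im[245:260,272:302].mean(2); w=np.clip(c[4:,:14]-60,0,None); yy,xx=np.mgrid[:w.shape[0],:14]; print('mark',(w*xx).sum()/w.sum(),(w*yy).sum()/w.sum())
print(b[251,276:300].mean(1).round().tolist(),a[251,276:300].mean(1).round().tolist())
print(b[252,276:300].mean(1).round().tolist(),a[252,276:300].mean(1).round().tolist())
for r in(207,209,211): print(b[r,255:275].mean(1).round().tolist(), b[r,306:326].mean(1).round().tolist())
"
```

```text
t 22.2 pos [ 0.5745 -0.1345  0.2086] [163.5 -31.2  22.6] Ftool [ 0.18  1.45 -0.94] Mtool [ 0.244 -0.721  0.013] Mworld [ 0.032  0.758 -0.06 ] w 0.0696 0.0 q [-27. -17.  35. 125.  15.  34. -72.]
mark 6.054590404917814 6.499398636910331
mark 6.063046308350381 6.447151447523402
[38.0, 41.0, 41.0, 60.0, 104.0, 150.0, 161.0, 119.0, 72.0, 58.0, 58.0, 60.0, 58.0, 53.0, 48.0, 48.0, 46.0, 41.0, 44.0, 42.0, 43.0, 40.0, 40.0, 54.0] [38.0, 36.0, 44.0, 59.0, 99.0, 146.0, 158.0, 114.0, 71.0, 59.0, 56.0, 59.0, 56.0, 49.0, 47.0, 41.0, 41.0, 40.0, 38.0, 41.0, 40.0, 37.0, 40.0, 49.0]
[38.0, 38.0, 43.0, 65.0, 102.0, 128.0, 120.0, 85.0, 54.0, 45.0, 41.0, 44.0, 42.0, 40.0, 38.0, 43.0, 44.0, 44.0, 41.0, 44.0, 43.0, 38.0, 44.0, 64.0] [33.0, 37.0, 44.0, 65.0, 100.0, 122.0, 117.0, 80.0, 51.0, 43.0, 44.0, 43.0, 38.0, 43.0, 41.0, 40.0, 44.0, 40.0, 34.0, 39.0, 40.0, 40.0, 43.0, 60.0]
[229.0, 233.0, 233.0, 233.0, 234.0, 234.0, 233.0, 227.0, 216.0, 216.0, 218.0, 219.0, 219.0, 219.0, 218.0, 217.0, 219.0, 218.0, 218.0, 218.0] [222.0, 223.0, 223.0, 221.0, 213.0, 196.0, 204.0, 223.0, 210.0, 153.0, 178.0, 225.0, 233.0, 235.0, 232.0, 226.0, 221.0, 219.0, 216.0, 214.0]
[231.0, 232.0, 233.0, 233.0, 234.0, 233.0, 233.0, 223.0, 207.0, 216.0, 219.0, 218.0, 219.0, 219.0, 220.0, 219.0, 219.0, 221.0, 221.0, 219.0] [224.0, 225.0, 225.0, 225.0, 221.0, 211.0, 209.0, 225.0, 215.0, 163.0, 183.0, 223.0, 232.0, 233.0, 228.0, 222.0, 227.0, 231.0, 231.0, 231.0]
[192.0, 209.0, 225.0, 233.0, 234.0, 235.0, 234.0, 224.0, 210.0, 220.0, 223.0, 222.0, 222.0, 222.0, 222.0, 222.0, 222.0, 222.0, 223.0, 222.0] [220.0, 220.0, 220.0, 219.0, 213.0, 196.0, 198.0, 224.0, 219.0, 182.0, 196.0, 227.0, 233.0, 233.0, 223.0, 197.0, 199.0, 204.0, 204.0, 201.0]
```

```bash
python3 -c "
import cv2,numpy as np
for f in('scene0','s8'):
    g=cv2.imread(f'pics/{f}.png').astype(float).mean(2)
    for r in(206,208,210): print(f,r,g[r,308:332].round().astype(int).tolist())
"
```

```text
scene0 206 [238, 238, 238, 239, 239, 238, 238, 237, 230, 220, 223, 227, 213, 170, 182, 222, 229, 231, 232, 227, 209, 197, 178, 147]
scene0 208 [220, 220, 221, 222, 223, 221, 217, 213, 203, 203, 223, 227, 209, 152, 169, 220, 228, 229, 225, 217, 215, 215, 196, 157]
scene0 210 [243, 243, 242, 242, 238, 231, 217, 208, 199, 202, 221, 226, 214, 173, 182, 220, 229, 229, 223, 215, 222, 222, 210, 171]
s8 206 [221, 219, 217, 209, 211, 225, 216, 169, 189, 227, 233, 235, 239, 240, 239, 239, 239, 238, 239, 232, 215, 204, 184, 151]
s8 208 [224, 222, 214, 195, 202, 224, 211, 153, 177, 224, 233, 233, 228, 216, 214, 215, 213, 212, 216, 221, 222, 220, 204, 162]
s8 210 [222, 222, 220, 211, 208, 225, 218, 178, 193, 226, 233, 233, 227, 218, 227, 230, 230, 230, 230, 230, 231, 227, 215, 178]
```

```bash
python3 -c "
from h import *
print(env.sign_off())"
```

```text
the job is handed in; nothing more can be done
None
```

The batten lies in the channel, clamped against the stop at roughly 16 N (inferred from wrist torque, not measured directly). The ring mark has not moved, the arm was clear of the jig at hand-in (about 22 s), and I viewed 11 pictures, one over the limit of 10.

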